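# Slide the carrier board into its locating notches and latch it

## Robot

A 6-joint arm with a two-finger parallel gripper is mounted at the origin on a cart in front of the work surface, level with it; the furniture and walls round the work are solid. World frame = base frame: x ahead of the robot, y to its left, z up, the work surface at z = 0. Lengths are in mm, angles in rad, forces in N, time in s.
With the tool pointing down it reaches from about 350 to 975 mm from the base axis. Payload 7.1 kg.
Tool frame: the origin (TCP) lies at the very end of the fingers, on their centre line; the grasp point (between the pads) lies 19 mm behind it; z points along the fingers, y is the line along which they close (so a half turn about z gives the same grasp; the last joint's range is limited). The gripper opens to 88 mm and grips with 3 to 60 N. Pads are 20 mm wide; open, the fingers measure 115 mm over their backs; the gripper's body (75 mm by 178 mm) begins 61 mm behind the grasp point.
Start: joints at [-0.777, 0.423, 1.63, -0, 1.089, -0.019], TCP at [453.889, -429.639, 222.675] pointing down, gripper open.
Joint ranges: [-3, 3], [-0.9, 2.11], [0.09, 2.58], [-1.31, 4.45], [0.11, 2.69], [-2.54, 2.54]. Speed limits (rad/s): [2.39, 2.39, 3.01, 3.14, 3.14, 3.14].

## Interface

Orientations are given as a rotation vector (axis times angle).
In Python, from workcell import * gives the robot as it stands.
- The arm moves only by the tool step_arm, never from a script. Its argument "deltas" is a list of rows, each a list of 3 entries, a list of its own where there are three numbers: the shift along the tool's x, y, z in units of 300 mm (1.0 is 300 mm), then the turn, a rotation vector about the tool's x, y, z in units of 1.5 rad (1.0 is 1.5 rad), then the gripper command: -1 is shut, 1 is fully open, values between are in proportion. In form: [[[dx, dy, dz], [rx, ry, rz], gripper], ...]. A call has 1 to 20 rows; each row is the pose to reach, as a shift and turn from the pose commanded when the call began, along the tool's axes at that moment; what a row does not reach only later rows make up. A row lasts 1/12 s, in which the tool goes at most 41.7 mm and 7.16 degrees, less where a joint would pass 70% of its speed; a pose out of reach is approached as far as the arm can. A call with a number of a shift or a turn outside -1 to 1 is refused whole. A call with a gripper value outside its range is refused whole. The fingers move at their own pace and stop on an object; the grip force is fixed at half the most. Time passes only in rows, so rows that repeat a pose let the fingers close. It gives the time, the measured TCP pose, the force, the opening and the grip force at its end, in the units of the state.
- get_obs(): the state, without advancing time (a new reading comes with each control period).
- get_image(name): name is "side" or "top" or "wrist"; returns a dict with "pixels" (480x640x3 uint8, red, green, blue), "fx", "fy", "cx", "cy" (pixels), "T" (4x4, takes a point from camera to world coordinates). Camera axes: x right, y down, z forward; pixel columns grow to the right and rows downward; lengths in mm; the calibration is good to about 2 mm. A picture is of the moment at which its call begins. There is no depth.
- close_job(): hands the job in; it is judged then, once.
The state is a dict: "t": time; "qpos": joint angles; "qvel": joint speeds; "joint_torque": joint torques, N m; "ee_pos": TCP position; "orientation": TCP orientation; "ft_force": force on the tool from outside, world axes, zero at the start; "moment": the same for the moment, N m; "width": finger opening in mm; "grasp_force": force on a finger pad.
Only numpy, scipy, OpenCV 4.12 (cv2) and the standard library are available. Lean on these libraries where they do the work, as an engineer would, in place of code of your own. Each camera call takes 0.05 s, during which the arm holds its last target. There are 200 camera calls.

## Task

Push the plywood carrier board, with the black stand housing standing on it, along its rails with your fingertips until you feel it drop into the locating notches, then push the red latch by its black stud round across the top of the board as far as it goes and take your hand away. Only push, without lifting the board, do not touch the housing, which must stay standing on the board, and leave the other things on the bench alone.

Things in the scene. Friction and masses are not known exactly. Their poses are not given: they have to be found in the camera images.
- rail_jig: Fixed aluminium jig, 450 x 132 x 44 mm: base plate, steel rails (tops at z = 26 mm), two side guides. Origin on the bench top, 10 mm ahead of the base plate's centre; x: sliding direction (about world +y); +y: latch side, nearest the robot; z up. Four notches 30 mm long, 8 mm deep take the board's feet, all at once, in one place only. Behind the board the rails are clear from above.
- seat (a point): Where the board's origin lies when the board is seated: x = 70, y = 0, z = 28 mm in rail_jig's frame. The board then has 5 mm play fore and aft, and stops against the notch walls: the push rises sharply.
- board: Loose plywood carrier board, 250 (x, sliding direction) x 110 x 18 mm, 0.5 to 0.7 kg, on four black feet 10 mm high, 20 mm long. Origin: centre of the panel's underside, z = 36 mm riding on the rails, 28 mm when dropped into the notches. Lies between the side guides with 1.5 mm play each side, 100 to 160 mm short of its place. Pushing it takes 3 to 9 N.
- push_edge (a point): Centre of the board's rear end face, the one to push (aluminium strip 70 x 14 mm on it); 125 mm behind the board's origin, at half the panel's thickness.
- housing: Black stand housing, 142 x 68 mm, 82 mm high, 0.22 kg, standing loose on the front part of the board. Origin under its centre, about 50 mm ahead of the board's origin; its low foot points to the board's rear end.
- latch (a joint): Hinge angle (rad) of the red latch bar, growing counter-clockwise seen from above. 0: bar points along -x of rail_jig beside the board, open; negative: swung outward; 1.57 (end stop): across the board. Starts -0.45 to 0. Stays where left; 1 to 2 N at the stud. Bar 62 mm from pivot, 16 wide, 6.5 thick, underside at z = 48.5 mm: clears the board only once that has dropped.
- latch_pivot (a point): Fixed point on the latch's hinge axis, at x = 25 mm, y = 70 mm, z = 48.5 mm in the frame of rail_jig (underside of the bar).
- latch_stud (a point): Middle of the black upright stud on the latch bar, 52 mm from the hinge axis; the stud is 12 mm thick and stands from z = 55 to z = 87 mm above the bench.
- glue: White and yellow glue bottle with orange tip, 47 mm across, 146 mm high; origin under its centre. Bystander.
- jar: White jar with red cap, 50 mm across, 66 mm high; origin under its centre. Bystander.
Things that resemble listed ones, but are neither listed nor needed, are in the scene too. What is shaped like the housing but purple or yellow is not meant.

How it is judged (in metres and radians):
On the way, in this order (a step that is already met when the one before it is completed fails the run):
1. the board has dropped into the notches, with the housing on it and the latch still open (z of board in the frame of rail_jig between 0.0255 and 0.0305 m and x of board in the frame of rail_jig between 0.061 and 0.079 m and angle between board's own z axis and vertical below 0.03 rad and angle between housing's own z axis and vertical below 0.06 rad and z of housing in the frame of board between 0.014 and 0.022 m and x of housing in the frame of board between 0.025 and 0.08 m and y of housing in the frame of board between -0.025 and 0.025 m and value of joint latch below 0.4 rad), for 0.2 s.
2. the latch lies across the board (z of board in the frame of rail_jig between 0.0255 and 0.0305 m and x of board in the frame of rail_jig between 0.061 and 0.079 m and angle between board's own z axis and vertical below 0.03 rad and value of joint latch above 1.35 rad), for 0.2 s.
At the end, for the whole second after the job is handed in: Board in the notches (origin 25.5 to 30.5 mm above the bench, within 9 mm of its place along the rails, level within 0.03 rad); housing upright on it, within about 20 mm of where it stood; latch across the board (over 1.35 rad); both at rest (all of step 2 and angle between housing's own z axis and vertical below 0.06 rad and z of housing in the frame of board between 0.014 and 0.022 m and x of housing in the frame of board between 0.025 and 0.08 m and y of housing in the frame of board between -0.025 and 0.025 m and linear speed of each of board, housing below 0.02 m/s); the robot touches nothing.
It fails at once if the board is lifted off the rails or tipped (z of board in the frame of rail_jig above 0.046 m or angle between board's own z axis and vertical above 0.15 rad).
It fails at once if the robot touches the housing (contact force between any of the fingers, the arm and housing above 1 N).
It fails at once if the glue bottle or the jar is disturbed (distance of any of glue, jar from where it was at the start of the episode above 0.03 m).
It also fails if it takes over 51 s, if anything falls off the work surface, if the arm or the gripper's body presses on something with over 40 N, if the wrist force passes 120 N, or if a joint passes its speed limit or range.

## Working session

There is one attempt and no reset: what is moved stays moved. The work goes in short steps, Python scripts to look and compute and a tool call to move; the robot and the scene stay as the last step left them, time stands still between calls to the robot, and variables do not carry over. Pictures are saved under pics/ and viewed, at most 10 in all, crops included, and the job is handed in when it is done.

Besides the shell and the picture viewer there is one more tool, called after ">>>" as a command line: name --argument value ..., lists and objects as JSON in quotes. step_arm: Moves the arm, as the interface text tells. Its arguments: {"type":"object","properties":{"deltas":{"type":"array","items":{"type":"array"}}},"required":["deltas"]}

```bash
mkdir -p pics
python3 - <<'E'
from workcell import *
import cv2
for n in("top","side"):
    i=get_image(n);cv2.imwrite(f"pics/{n}0.png",i["pixels"][:,:,::-1]);print(n,i["fx"],i["cx"],i["cy"],i["T"].round(3).tolist())
o=get_obs();print(o["ee_pos"],o["orientation"],o["ft_force"],o["width"])
E
```

```text
top 514.6425257968241 311.8945777724706 244.15126597124717 [[-0.016, -0.998, 0.064, 486.561], [-1.0, 0.016, 0.009, 153.265], [-0.01, -0.064, -0.998, 1085.818], [0.0, 0.0, 0.0, 1.0]]
side 625.2082525174716 325.049922541499 234.49619293121864 [[-0.054, 0.671, -0.74, 1614.328], [0.998, 0.021, -0.053, 227.644], [-0.02, -0.741, -0.671, 1036.579], [0.0, 0.0, 0.0, 1.0]]
[ 453.58009645 -429.30143253  222.01576933] [-2.88457689e+00 -1.24147633e+00  7.63666624e-04] [-0.84971409  0.10979271 -0.29351521] 87.85139215433401
```

View pics/top0.png

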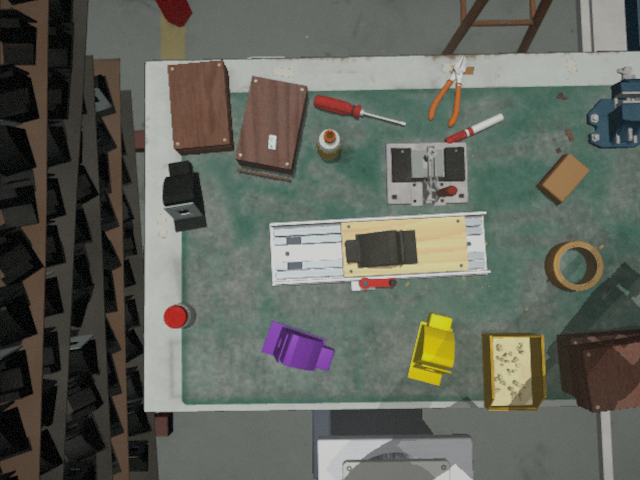

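View pics/side0.png

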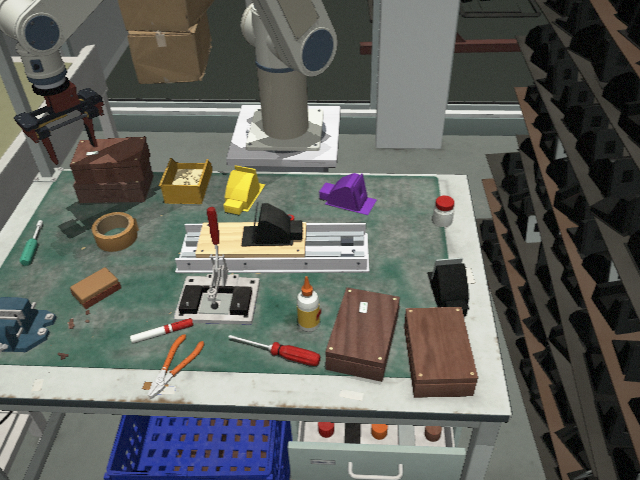

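Top view: the jig spans columns 270–488 and rows 212–285. The board is at 342–468 with the black housing at (382,249), and the red latch is at (375,284). Sliding along world +y is leftward in the image. Candidates for the housing are the black one on the board at (382,249), another black one on the bench at (183,195), the purple one at (298,347) and the yellow one at (433,350). The one on the board fits. I'll confirm with a crop.

Run:
```python
import cv2
i=cv2.imread("pics/top0.png")[205:295,260:500]
cv2.imwrite("pics/crop0.png",cv2.resize(i,None,fx=3.33,fy=3.33,interpolation=cv2.INTER_CUBIC))
```

```text
(no output)
```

View pics/crop0.png

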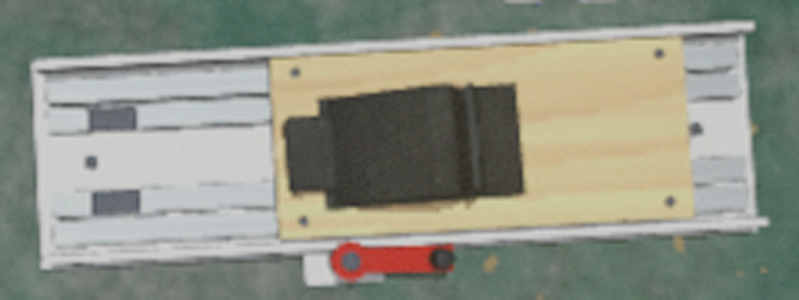

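The crop confirms it: the black housing stands on the board, with its low foot to the right (rear). Board corners in the crop are (270,58), (683,38), (693,216) and (280,240). The latch pivot is at (350,261) and the stud top at (441,258), so the latch is open.

```bash
cat > h.py <<'E'
import numpy as np
from scipy.spatial.transform import Rotation as R
def ray(im,u,v,z):
    d=im["T"][:3,:3]@[(u-im["cx"])/im["fx"],(v-im["cy"])/im["fy"],1]; c=im["T"][:3,3]
    return c+d*(z-c[2])/d[2]
E
python3 - <<'E'
from workcell import *
from h import *
im=get_image("top")
f=lambda p,z:ray(im,260+p[0]/3.333-.35,205+p[1]/3.333-.35,z).round(1)
c=[f(p,54) for p in((270,58),(683,38),(693,216),(280,240))]
for a in c:print(a)
d=c[0]+c[3]-c[1]-c[2];th=np.arctan2(d[1],d[0]);print("th",th,"centre",np.mean(c,0),"rear",(c[1]+c[2])/2,np.linalg.norm(d)/2)
g=[f(p,44) for p in((35,62),(753,23),(768,222),(43,268))];print("guides",g)
d=g[0]+g[3]-g[1]-g[2];print(np.arctan2(d[1],d[0]),np.linalg.norm(d)/2)
pv=f((350,261),57);st=f((441,258),87);print("pivot",pv,"stud",st,np.linalg.norm((pv-st)[:2]))
for t in(th,np.arctan2(d[1],d[0])):
    ex=np.array([np.cos(t),np.sin(t)]);ey=np.array([-ex[1],ex[0]])
    print("jig0 from pivot",pv[:2]-25*ex-70*ey,"seat",pv[:2]+45*ex-70*ey,"boardfromseat",(np.mean(c,0)[:2]-pv[:2]-45*ex+70*ey)@np.c_[ex,ey], "latch ang",np.arctan2((st-pv)[:2]@-ey,(st-pv)[:2]@-ex))
o=get_obs();print(o["ee_pos"],R.from_rotvec(o["orientation"]).as_matrix().round(4).tolist())
E
```

```text
[596.  103.7  54. ]
[ 603.9 -145.5   54. ]
[ 496.7 -147.7   54. ]
[486.2  99.8  54. ]
th 1.6078238890733298 centre [545.7   -22.425  54.   ] rear [ 550.3 -146.6   54. ] 248.5203462495576
guides [array([597.1, 246.7,  44. ]), array([ 613.5, -191.2,   44. ]), array([ 492.4, -195.7,   44. ]), array([471.6, 243.2,  44. ])]
1.6131979046282139 438.79439376546276
pivot [473.1  58.4  57. ] stud [474.3   8.5  87. ] 49.91442677222688
jig0 from pivot [543.97749661  36.00847317] seat [541.38615949 105.96049224] boardfromseat [-128.45718595    0.44183198] latch ang -0.012984100237128541
jig0 from pivot [544.09680498  36.38969144] seat [541.12958384 106.32677459] boardfromseat [-128.82978571    0.89133446] latch ang -0.018358115792012582
[ 453.59883429 -429.36038562  222.08142177] [[0.6875, 0.7262, -0.0008], [0.7262, -0.6875, 0.0008], [0.0, -0.0012, -1.0]]
```

>>> step_arm --deltas '[[[0.835,-0.34,0.2],[0,0,0.517],-1],[[0.835,-0.34,0.2],[0,0,0.517],-1],[[0.835,-0.34,0.2],[0,0,0.517],-1],[[0.835,-0.34,0.2],[0,0,0.517],-1],[[0.835,-0.34,0.2],[0,0,0.517],-1],[[0.835,-0.34,0.2],[0,0,0.517],-1],[[0.835,-0.34,0.2],[0,0,0.517],-1],[[0.835,-0.34,0.2],[0,0,0.517],-1],[[0.835,-0.34,0.2],[0,0,0.517],-1],[[0.835,-0.34,0.2],[0,0,0.517],-1],[[0.835,-0.34,0.2],[0,0,0.517],-1],[[0.835,-0.34,0.2],[0,0,0.517],-1]]'

```text
t: 1.15
ee_pos: [551.8, -179.0, 163.0]
orientation: [3.141, 0.056, 0.001]
ft_force: [-0.0, 0.4, 0.7]
width: 11.2
grasp_force: 0.0
```

>>> step_arm --deltas '[[[0,0,0.1],[0,0,0],-1],[[0,0,0.2],[0,0,0],-1],[[0,0,0.3],[0,0,0],-1],[[0,0,0.37],[0,0,0],-1],[[0,0,0.41],[0,0,0],-1],[[0,0,0.43],[0,0,0],-1],[[0,0,0.43],[0,0,0],-1],[[0,0,0.43],[0,0,0],-1]]'

```text
t: 1.82
ee_pos: [552.6, -178.2, 34.5]
orientation: [3.141, 0.058, 0.002]
ft_force: [0.5, -1.1, 0.2]
width: 0.7
grasp_force: 0.0
```

Run:
```python
from workcell import *
import cv2
a=get_image("top")["pixels"];b=get_image("side")["pixels"]
a=cv2.resize(a[190:300,260:500],(800,367));b=cv2.resize(b[190:290,160:380],(800,364)) 
import numpy as np
v=cv2.resize(np.vstack([a,b]),(654,598));cv2.imwrite("pics/c1.png",v[:,:,::-1])
```

```text
(no output)
```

View pics/c1.png

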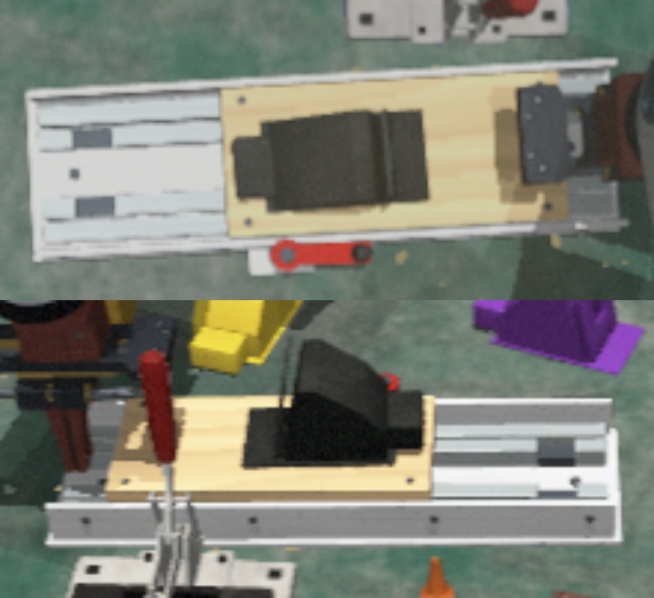

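The fingertips are on the rails behind the board's rear edge (top crop about (530,140)), with the housing well ahead of them. Now I push slowly.

>>> step_arm --deltas '[[[0,-0.01,0],[0,0,0],-1],[[0,-0.02,0],[0,0,0],-1],[[0,-0.03,0],[0,0,0],-1],[[0,-0.04,0],[0,0,0],-1],[[0,-0.05,0],[0,0,0],-1],[[0,-0.06,0],[0,0,0],-1],[[0,-0.07,0],[0,0,0],-1],[[0,-0.08,0],[0,0,0],-1],[[0,-0.09,0],[0,0,0],-1],[[0,-0.1,0],[0,0,0],-1],[[0,-0.11,0],[0,0,0],-1],[[0,-0.12,0],[0,0,0],-1],[[0,-0.13,0],[0,0,0],-1],[[0,-0.14,0],[0,0,0],-1],[[0,-0.15,0],[0,0,0],-1],[[0,-0.16,0],[0,0,0],-1],[[0,-0.17,0],[0,0,0],-1],[[0,-0.18,0],[0,0,0],-1],[[0,-0.19,0],[0,0,0],-1],[[0,-0.2,0],[0,0,0],-1]]'

```text
t: 3.58
ee_pos: [549.8, -117.3, 33.7]
orientation: [-3.141, -0.059, 0.0]
ft_force: [-0.0, -5.3, -0.6]
width: 0.4
grasp_force: 2.5
```

>>> step_arm --deltas '[[[0,-0.01,0],[0,0,0],-1],[[0,-0.02,0],[0,0,0],-1],[[0,-0.03,0],[0,0,0],-1],[[0,-0.04,0],[0,0,0],-1],[[0,-0.05,0],[0,0,0],-1],[[0,-0.06,0],[0,0,0],-1],[[0,-0.07,0],[0,0,0],-1],[[0,-0.08,0],[0,0,0],-1],[[0,-0.09,0],[0,0,0],-1],[[0,-0.1,0],[0,0,0],-1],[[0,-0.11,0],[0,0,0],-1],[[0,-0.12,0],[0,0,0],-1],[[0,-0.13,0],[0,0,0],-1],[[0,-0.14,0],[0,0,0],-1],[[0,-0.15,0],[0,0,0],-1],[[0,-0.16,0],[0,0,0],-1],[[0,-0.17,0],[0,0,0],-1],[[0,-0.18,0],[0,0,0],-1],[[0,-0.19,0],[0,0,0],-1],[[0,-0.2,0],[0,0,0],-1]]'

```text
t: 5.25
ee_pos: [547.4, -57.4, 33.7]
orientation: [3.141, 0.059, -0.0]
ft_force: [0.7, -5.1, 0.1]
width: 0.6
grasp_force: 2.6
```

>>> step_arm --deltas '[[[0,-0.006,0],[0,0,0],-1],[[0,-0.012,0],[0,0,0],-1],[[0,-0.018,0],[0,0,0],-1],[[0,-0.024,0],[0,0,0],-1],[[0,-0.03,0],[0,0,0],-1],[[0,-0.036,0],[0,0,0],-1],[[0,-0.042,0],[0,0,0],-1],[[0,-0.048,0],[0,0,0],-1],[[0,-0.054,0],[0,0,0],-1],[[0,-0.06,0],[0,0,0],-1]]'

```text
t: 6.08
ee_pos: [546.7, -39.5, 33.7]
orientation: [3.141, 0.059, -0.001]
ft_force: [0.1, -5.8, -0.2]
width: 0.4
grasp_force: 2.6
```

>>> step_arm --deltas '[[[0,-0.005,0],[0,0,0],-1],[[0,-0.01,0],[0,0,0],-1],[[0,-0.015,0],[0,0,0],-1],[[0,-0.02,0],[0,0,0],-1]]'

```text
t: 6.42
ee_pos: [546.4, -33.5, 33.6]
orientation: [-3.141, -0.059, 0.001]
ft_force: [0.4, -5.1, -1.4]
width: 0.3
grasp_force: 2.3
```

>>> step_arm --deltas '[[[0,-0.005,0],[0,0,0],-1],[[0,-0.01,0],[0,0,0],-1],[[0,-0.015,0],[0,0,0],-1]]'

```text
t: 6.67
ee_pos: [546.3, -29.1, 33.7]
orientation: [3.141, 0.059, -0.001]
ft_force: [-0.5, -4.9, 0.3]
width: 0.7
grasp_force: 2.6
```

>>> step_arm --deltas '[[[0,-0.005,0],[0,0,0],-1],[[0,-0.01,0],[0,0,0],-1],[[0,-0.015,0],[0,0,0],-1]]'

```text
t: 6.92
ee_pos: [546.1, -24.7, 33.6]
orientation: [3.141, 0.059, -0.001]
ft_force: [0.5, -5.8, -0.3]
width: 0.6
grasp_force: 2.6
```

>>> step_arm --deltas '[[[0,-0.005,0],[0,0,0],-1],[[0,-0.01,0],[0,0,0],-1],[[0,-0.015,0],[0,0,0],-1]]'

```text
t: 7.17
ee_pos: [546.1, -22.6, 33.7]
orientation: [3.137, 0.062, -0.0]
ft_force: [0.1, -31.3, 0.5]
width: 0.3
grasp_force: 15.7
```

Run:
```python
from workcell import *
import cv2, numpy as np
a=get_image("top")["pixels"];b=get_image("side")["pixels"]
a=cv2.resize(a[190:300,260:500],(654,299));b=cv2.resize(b[190:290,160:380],(654,299)) 
cv2.imwrite("pics/c2.png",np.vstack([a,b])[:,:,::-1])
```

```text
(no output)
```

View pics/c2.png

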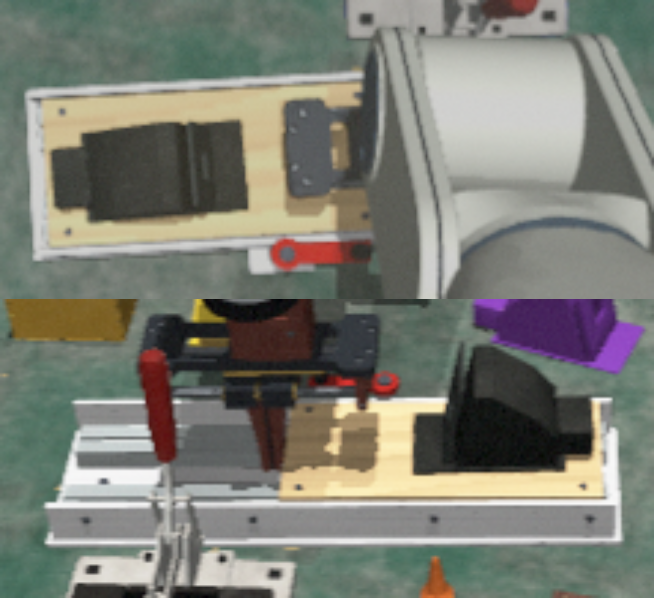

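The push rose to 31 N, and the side view shows the board sunk and seated with the housing upright. I'll back off, lift, and go to the latch.

>>> step_arm --deltas '[[[0,0.02,0],[0,0,0],-1],[[0,0.05,0],[0,0,0],-1],[[0,0.08,0],[0,0,0],-1],[[0,0.08,-0.05],[0,0,0],-1],[[0,0.08,-0.15],[0,0,0],-1],[[0,0.08,-0.25],[0,0,0],-1],[[0,0.08,-0.35],[0,0,0],-1],[[0,0.08,-0.4],[0,0,0],-1],[[0,0.08,-0.4],[0,0,-0.1],-1],[[0,0.08,-0.4],[0,0,-0.2],-1],[[0,0.08,-0.4],[0,0,-0.3],-1],[[0,0.08,-0.4],[0,0,-0.4],-1],[[0,0.08,-0.4],[0,0,-0.517],-1],[[0,0.08,-0.4],[0,0,-0.517],-1],[[0,0.08,-0.4],[0,0,-0.517],-1],[[0,0.08,-0.4],[0,0,-0.517],-1]]'

```text
t: 8.6
ee_pos: [546.9, -44.2, 153.6]
orientation: [-2.885, -1.243, 0.0]
ft_force: [-0.1, -0.5, -0.2]
width: 0.2
grasp_force: 0.0
```

Run:
```python
from workcell import *
from h import *
import cv2
o=get_obs();M=R.from_rotvec(o["orientation"]).as_matrix();print(M.round(3).tolist(),o["qpos"].round(2) if hasattr(o["qpos"],'round') else o["qpos"])
print("to start",(M.T@(np.array([461,-18.2,66])-o["ee_pos"])/300).round(3))
cv2.imwrite("pics/c3.png",cv2.resize(get_image("top")["pixels"][190:300,260:500],(800,367))[:,:,::-1])
```

```text
[[0.687, 0.727, -0.0], [0.727, -0.687, 0.001], [0.0, -0.001, -1.0]] [-0.1   0.41  1.85  0.    0.89  0.65]
to start [-0.134 -0.267  0.292]
```

View pics/c3.png

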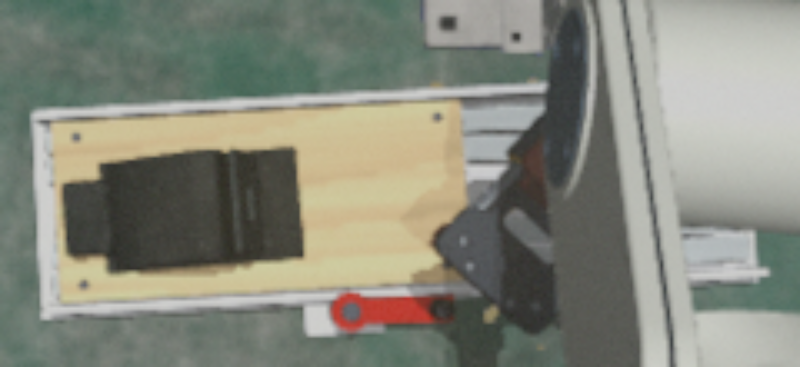

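The board is seated and the housing is upright. The latch stud at (441,309) is still open. I'll move beside the stud and go down.

>>> step_arm --deltas '[[[-0.134,-0.267,0],[0,0,0],-1],[[-0.134,-0.267,0],[0,0,0],-1],[[-0.134,-0.267,0],[0,0,0],-1],[[-0.134,-0.267,0.05],[0,0,0],-1],[[-0.134,-0.267,0.15],[0,0,0],-1],[[-0.134,-0.267,0.22],[0,0,0],-1],[[-0.134,-0.267,0.27],[0,0,0],-1],[[-0.134,-0.267,0.292],[0,0,0],-1],[[-0.134,-0.267,0.292],[0,0,0],-1],[[-0.134,-0.267,0.292],[0,0,0],-1]]'

```text
t: 9.48
ee_pos: [461.4, -18.4, 66.2]
orientation: [-2.886, -1.241, 0.0]
ft_force: [-0.5, -1.0, 0.7]
width: 0.5
grasp_force: 0.0
```

Run:
```python
from workcell import *
from h import *
o=get_obs();M=R.from_rotvec(o["orientation"]).as_matrix()
ex=np.array([-.038,.999,0]);ey=np.array([-.999,-.038,0]);pv=np.array([473.1,58.4,66])
for a in np.linspace(0,1.57,9):
    s=pv+52*(-np.cos(a)*ex-np.sin(a)*ey)-16*M[:,0]
    print(a.round(2),(M.T@(s-o["ee_pos"])/300).round(3))
print(o["ee_pos"],o["ft_force"])
```

```text
0.0 [ 0.038 -0.024  0.001]
0.2 [ 0.064 -0.003  0.001]
0.39 [0.095 0.013 0.001]
0.59 [0.127 0.022 0.001]
0.78 [0.161 0.025 0.001]
0.98 [0.195 0.022 0.001]
1.18 [0.227 0.012 0.001]
1.37 [ 0.257 -0.005  0.001]
1.57 [ 0.283 -0.027  0.001]
[461.43481884 -18.37085417  66.24311268] [-0.45445078 -0.97215562  0.71904859]
```

>>> step_arm --deltas '[[[0.02,-0.02,0],[0,0,0],-1],[[0.035,-0.018,0],[0,0,0],-1],[[0.05,-0.01,0],[0,0,0],-1],[[0.065,-0.003,0],[0,0,0],-1],[[0.08,0.005,0],[0,0,0],-1],[[0.095,0.013,0],[0,0,0],-1],[[0.11,0.018,0],[0,0,0],-1],[[0.127,0.022,0],[0,0,0],-1],[[0.144,0.024,0],[0,0,0],-1],[[0.161,0.025,0],[0,0,0],-1],[[0.178,0.024,0],[0,0,0],-1],[[0.195,0.022,0],[0,0,0],-1],[[0.211,0.017,0],[0,0,0],-1],[[0.227,0.012,0],[0,0,0],-1],[[0.242,0.004,0],[0,0,0],-1],[[0.257,-0.005,0],[0,0,0],-1],[[0.265,-0.01,0],[0,0,0],-1],[[0.272,-0.016,0],[0,0,0],-1]]'

```text
t: 10.98
ee_pos: [513.9, 44.7, 66.1]
orientation: [-2.885, -1.242, 0.0]
ft_force: [0.1, -1.3, -0.3]
width: 0.5
grasp_force: 0.5
```

>>> step_arm --deltas '[[[0.004,-0.004,0],[0,0,0],-1],[[0.008,-0.008,0],[0,0,0],-1],[[0.012,-0.011,0],[0,0,0],-1]]'

```text
t: 11.23
ee_pos: [512.7, 47.7, 65.9]
orientation: [2.884, 1.243, -0.005]
ft_force: [-4.7, -14.5, 4.5]
width: 0.0
grasp_force: 6.5
```

The force rose to 15 N at the end stop. I'll back off along the approach, lift and check.

>>> step_arm --deltas '[[[-0.03,0,0],[0,0,0],-1],[[-0.08,0,0],[0,0,0],-1],[[-0.12,0,0],[0,0,0],-1],[[-0.12,0,0],[0,0,0],-1],[[-0.12,0,-0.1],[0,0,0],-1],[[-0.12,0,-0.2],[0,0,0],-1],[[-0.12,0,-0.3],[0,0,0],-1],[[-0.12,0,-0.4],[0,0,0],-1],[[-0.3,-0.3,-0.4],[0,0,0],-1],[[-0.5,-0.0,-0.4],[0,0,0],-1],[[-0.7,0.2,-0.4],[0,0,0],-1],[[-0.7,0.2,-0.4],[0,0,0],-1],[[-0.7,0.2,-0.4],[0,0,0],-1],[[-0.7,0.2,-0.4],[0,0,0],-1],[[-0.7,0.2,-0.4],[0,0,0],-1],[[-0.7,0.2,-0.4],[0,0,0],-1],[[-0.7,0.2,-0.4],[0,0,0],-1]]'

```text
t: 12.65
ee_pos: [413.0, -144.0, 186.0]
orientation: [-2.886, -1.241, -0.0]
ft_force: [-0.5, 0.7, -1.4]
width: 0.7
grasp_force: 0.0
```

Run:
```python
from workcell import *
import cv2, numpy as np
a=get_image("top")["pixels"];b=get_image("side")["pixels"]
a=cv2.resize(a[190:300,260:500],(654,299));b=cv2.resize(b[190:290,160:380],(654,299)) 
cv2.imwrite("pics/c4.png",np.vstack([a,b])[:,:,::-1])
```

```text
(no output)
```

View pics/c4.png

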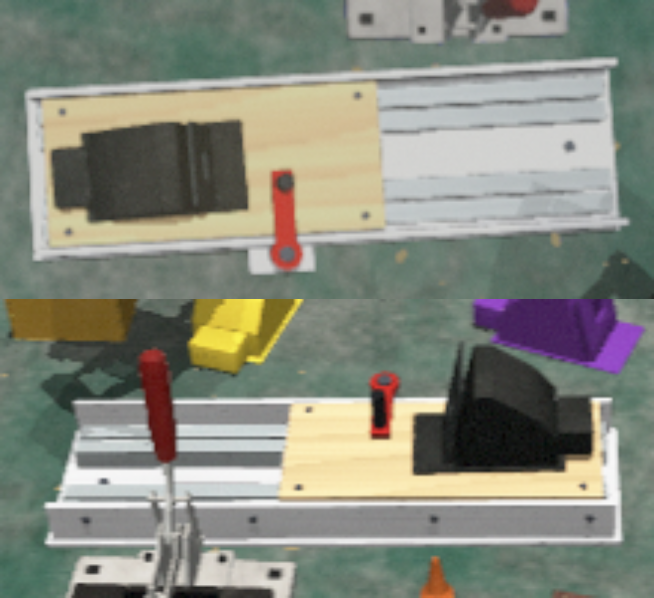

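The latch lies fully across the board, from pivot (287,255) to stud (284,182). The board is seated, the housing is upright and the arm is clear.

```bash
python3 -c "
from workcell import *
print(close_job())"
```

```text
the job is handed in; nothing more can be done
None
```

The job is handed in: the board was pushed until it dropped into the notches, the housing is still standing on it, the latch is across at its end stop, and the arm is clear; no verdict came back from the hand-in.

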